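# Press home the stoppers of two sample vials in a locked bench press

### The arm

A 6-joint arm with a two-finger parallel gripper is mounted at the origin on a cart in front of the work surface, level with it; the furniture and walls round the work are solid. World frame = base frame: x ahead of the robot, y to its left, z up, the work surface at z = 0. Lengths are in mm, angles in rad, forces in N, time in s.
With the tool pointing down it reaches from about 250 to 775 mm from the base axis. Payload 4 kg.
Tool frame: the origin (TCP) lies on the mounting face of the last link; the fingertips stand 173 mm ahead of it and the grasp point (between the pads) lies hold_point_z ahead of it (hold_point_z is the distance from the TCP to the grasp point, in mm); z points along the fingers, y is the direction in which the jaws open and shut (so a half turn about z gives the same grasp; the last joint's range is limited). The gripper opens to 85 mm and grips with 20 to 120 N. Pads are 22 mm wide; open, the fingers measure 114 mm over their backs; the gripper's body (76 mm by 85 mm) begins 54 mm behind the grasp point. The pads swing forward as they close: fully open they stand 13 mm farther back than shut.
Start: joints at [1.124, 0.087, 1.371, -0, 1.684, -0.103], TCP at [185.389, 517.814, 404.741] pointing down, gripper open.
Joint ranges: [-3.1, 3.1], [-0.76, 2.03], [0.27, 2.55], [-1.08, 4.22], [0.17, 2.65], [-2.57, 2.57]. Speed limits (rad/s): [2.79, 2.79, 3.14, 3.14, 3.14, 3.14].

### API

Orientations are given as a rotation vector (axis times angle).
In Python, from bench import get_state, grab_frame, close_job, hold_point_z gives the robot as it stands.
- The arm moves only by the tool send_rows, never from a script. Its argument "targets" is a list of rows, each an object with "delta_pos": the shift along the tool's x, y, z in cm, a list of three; "turn": the turn about the tool's z in degrees; "grip": the gripper's target within -1 to 1 (fully open at 1, half-way at 0, shut at -1). A call has 1 to 12 rows; each row is the pose to reach, as a shift and turn from the pose measured when the call began, along the tool's axes at that moment; what a row does not reach only later rows make up. A row lasts 1/12 s, in which the tool goes at most 41.7 mm and 7.16 degrees, less where a joint would pass 70% of its speed; a pose out of reach is approached as far as the arm can. A call with a gripper value outside its range is refused whole. The fingers move at their own pace and stop on an object; the grip force is fixed at half the most. Time passes only in rows, so rows that repeat a pose let the fingers close. It gives the time, the measured TCP pose, the force and the opening at its end, in the units of the state.
- get_state(): the state, without advancing time (a new reading comes with each control period).
- grab_frame(name): name is "scene" or "top" or "wrist"; returns a dict with "pixels" (384x512x3 uint8, red, green, blue), "vfov" (degrees; the focal length in pixels is half the picture's height over the tangent of half this angle, whatever the lens; pixels are square), "cx", "cy" (the principal point, pixels), "rvec" (rotation vector, rad) and "tvec" (3), from world to camera coordinates, as OpenCV has them; the wrist camera has in their place "mount" (4x4, takes a point from camera to tool coordinates, whose origin is the TCP and whose axes are the flange's). Camera axes: x right, y down, z forward; pixel columns grow to the right and rows downward; lengths in mm; the calibration is good to about 2 mm. A picture is of the moment at which its call begins: read the wrist's pose just before it. There is no depth.
- close_job(): hands the job in, once; it reports no verdict.
The state is a dict: "time_s": time; "qpos": joint angles; "qd": joint speeds; "joint_efforts": joint torques, N m; "tool_pos": TCP position; "ee_rot": TCP orientation; "ft_force": force on the tool from outside, world axes, zero at the start; "moment": the same for the moment, N m; "opening": finger opening in mm.
Only numpy, scipy, OpenCV 4.12 (cv2) and the standard library are available. Lean on these libraries where they do the work, as an engineer would, in place of code of your own. Each camera call takes 0.05 s, during which the arm holds its last target. There are 200 camera calls.

### The job

Stopper the two amber sample vials in the bench press: stand the round vial in the round pocket and the square vial in the square pocket, upright and fully down, with the press still locked. Then flip the safety catch on the press's left side all the way over by pushing its thumb paddle down, pull the lever forward and down by its rubber-sleeved handle bar until the press has pushed both raised stoppers fully home (the press does this, not the fingers), and finish while still holding the lever down. Do not tip a vial over or push the other things on the bench about.

Things in the scene. Friction and masses are not known exactly. Their poses are not given: they have to be found in the camera images.
- press: Fixed stoppering press, grey base 225 x 225 mm. Origin: underside of the base, below the middle of the white nest plate (70 x 128 mm, top 24 mm up). Its -x is the front (to the robot, yaw within 0.15 rad), +y its left, z up. A U-shaped lever (arms at y = +-72 mm) hinged at the back stands upright at first; swung down to the front, two white pads press on the pockets. The catch's bracket is 147 mm high.
- round_nest (a point): Centre of the floor of the round pocket (the left one, 32 mm to +y of the middle of the nest plate): 38 mm across, 12 mm deep, chamfered mouth, floor 12 mm above the worktop. Axes as the press.
- square_nest (a point): Centre of the floor of the square pocket (the right one, 32 mm to -y of the middle of the nest plate): 32 x 32 mm, sides along the press's x and y, 12 mm deep, chamfered mouth, floor 12 mm above the worktop. Axes as the press.
- round_vial_centre (a point): Round amber glass vial, 34 mm in diameter, straight body 50 mm high with a paper label, short neck, dark rubber stopper standing about 6 mm out of the neck. 74 mm high in all (68 with the stopper home), about 70 g. The point lies on the vial's axis 36 mm above its underside; z is the axis. It stands on the worktop.
- square_vial_centre (a point): Square amber glass vial, body 28 x 28 mm and 50 mm high with a paper label; neck and raised dark rubber stopper like the round vial's. 74 mm high in all (68 with the stopper home), about 70 g. The point lies on the axis 36 mm above its underside; z is the axis, x and y are square to the flat sides. It stands on the worktop, turned anyhow.
- round_vial_stopper (a joint): Stopper of the round vial: 0 = standing 6 mm proud, 0.006 m = fully home. It slides stiffly (5 N).
- square_vial_stopper (a joint): Stopper of the square vial: 0 = standing 6 mm proud, 0.006 m = fully home. It slides stiffly (5 N).
- safety_catch (a joint): Steel rocker catch, axis along the press's x. Near 0 = locked: its nose is in front of the lever's left arm (lever play 0.05 to 0.1 rad), its thumb paddle points outward (press's +y) and 36 degrees up. Pushing the paddle down (about 3 N) flips it; nose clear beyond 0.9, stop at 1.25 rad, paddle then 36 degrees below level. It stays where left.
- paddle (a point): Middle of the catch's thumb paddle (a ribbed steel plate 28 mm along x, 32 mm outward, 5 mm thick), 46 mm from the catch's axis.
- catch_pivot (a point): Point on the catch's axis (the axis runs along the press's x), 137 mm above the worktop, 106 mm behind and 112 mm left of the middle of the nest plate.
- bail_lever (a joint): Lever: 0 = upright (springs hold it there), grows as it is pulled forward and down. Pads meet the raised stoppers of seated vials at about 1.55; 1.60 rad = stoppers home; stop without vials 1.66. Near the bottom the springs push back with about 7 N at the handle, the stoppers with about 7 N more.
- handle_bar (a point): Middle of the lever's handle bar: round, 18 mm thick, rubber sleeve 120 mm long, always along the press's y, between the arms. Arc of 185 mm radius about lever_pivot: at 0 it is 261 mm above the worktop and 37 mm behind the pivot; at 1.60 rad 112 mm up and 182 mm in front of it. The lever is open below the bar (room for a finger).
- lever_pivot (a point): Middle of the lever's hinge axis (along the press's y), 80 mm above the worktop, 115 mm behind the middle of the nest plate.
- jar: Bystander: screw-lidded staining jar, 52 mm square, 86 tall. Origin: centre of its underside.
- glass_beaker: Bystander: small glass beaker, 45 mm wide, 58 tall. Origin: centre of its underside.
- dropper_bottle: Bystander: amber bottle with a pointed dropper cap, 38 mm wide, 111 tall. Origin: centre of its underside.
Things that resemble listed ones, but are neither listed nor needed, are in the scene too. What is shaped like the part that bears round_vial_centre but green is not meant.

How it is judged:
By the outcome, as a careful person would: the job done as asked, in the order asked, and still so for the second after the job is handed in, while the arm keeps its last pose, push and grip.
It also fails if it takes over 72 s, if anything falls off the work surface, if the arm or the gripper's body presses on something with over 40 N, if the wrist force passes 120 N, or if a joint passes its speed limit or range.

## Working session

There is one attempt and no reset: what is moved stays moved. The work goes in short steps, Python scripts to look and compute and a tool call to move; the robot and the scene stay as the last step left them, time stands still between calls to the robot, and variables do not carry over. Pictures are saved under pics/ and viewed, about 8 in all and at most 12, crops included, and the job is handed in when it is done.

Besides the shell and the picture viewer there is one more tool, called after ">>>" by a JSON object that holds its "op" and its "data". send_rows: Moves the arm, as the interface text tells. Its arguments: {"type":"object","properties":{"targets":{"type":"array","items":{"type":"object","properties":{"delta_pos":{"type":"array","items":{"type":"number"}},"turn":{"type":"number"},"grip":{"type":"number"}}}}},"required":["targets"]}

```bash
mkdir -p pics
cat > h.py <<'E'
import numpy as np, cv2
from scipy.spatial.transform import Rotation as R
from bench import get_state, grab_frame, close_job, hold_point_z
def cam(name):
    s=get_state(); f=grab_frame(name)
    im=cv2.cvtColor(np.asarray(f["pixels"]),cv2.COLOR_RGB2BGR)
    F=im.shape[0]/2/np.tan(np.radians(f["vfov"])/2)
    if name=="wrist":
        T=np.eye(4);T[:3,:3]=R.from_rotvec(s["ee_rot"]).as_matrix();T[:3,3]=s["tool_pos"]
        W=np.linalg.inv(T@np.array(f["mount"]))
    else:
        W=np.eye(4);W[:3,:3]=R.from_rotvec(f["rvec"]).as_matrix();W[:3,3]=f["tvec"]
    return im,dict(F=F,cx=f["cx"],cy=f["cy"],W=W)
def ray(c,u,v):
    d=np.array([(u-c["cx"])/c["F"],(v-c["cy"])/c["F"],1.]);Rm=c["W"][:3,:3]
    return -Rm.T@c["W"][:3,3],Rm.T@d
def onz(c,u,v,z):
    o,d=ray(c,u,v);return o+d*(z-o[2])/d[2]
def proj(c,p):
    q=c["W"][:3,:3]@np.asarray(p,float)+c["W"][:3,3];return q[:2]/q[2]*c["F"]+[c["cx"],c["cy"]]
def tri(c1,p1,c2,p2):
    o1,d1=ray(c1,*p1);o2,d2=ray(c2,*p2)
    t=np.linalg.lstsq(np.c_[d1,-d2],o2-o1,rcond=None)[0]
    a=o1+d1*t[0];b=o2+d2*t[1];return (a+b)/2,np.linalg.norm(a-b)
E
python3 - <<'E'
from h import *
import pickle
for n in("scene","top","wrist"):
    im,c=cam(n);cv2.imwrite(f"pics/{n}0.png",im);pickle.dump((im,c),open(f"{n}0.pkl","wb"))
    print(n,c["F"],c["cx"],c["cy"],"campos",np.round(-c["W"][:3,:3].T@c["W"][:3,3]))
a=cv2.imread("pics/scene0.png");b=cv2.imread("pics/top0.png")
cv2.imwrite("pics/a.png",cv2.resize(np.vstack([a,b]),None,fx=.78,fy=.78))
s=get_state();print(s,hold_point_z)
E
```

```text
scene 385.3878844605741 254.23374919420087 193.78107064802242 campos [ -43. -203.  650.]
top 436.3194496859692 253.9934211077304 188.11929710299984 campos [ 298.  246. 1224.]
wrist 287.2177236904319 254.29071167881065 187.41267878010916 campos [108. 544. 372.]
{'time_s': 0.15, 'qpos': array([ 1.12389783e+00,  8.78120626e-02,  1.37190653e+00, -1.44829573e-05,
        1.68362235e+00, -1.03118545e-01]), 'qd': array([-0.00064467, -0.00106423, -0.00569336,  0.00042139, -0.00301822,
       -0.0007061 ]), 'joint_efforts': array([ 2.78409541e-03, -3.52374959e+01, -3.13677943e+01, -1.59004444e-04,
        8.05707823e-03, -7.43162161e-06]), 'tool_pos': array([185.35561448, 517.73522032, 403.79338484]), 'ee_rot': array([-5.37276496e-01, -3.09484016e+00,  2.64875995e-03]), 'ft_force': array([ 0.05953926, -0.87904153, -0.109941  ]), 'moment': array([-0.02955879,  0.07384573,  0.03552099]), 'opening': 85.1871493745928} 154.70000000000002
```

View pics/scene0.png

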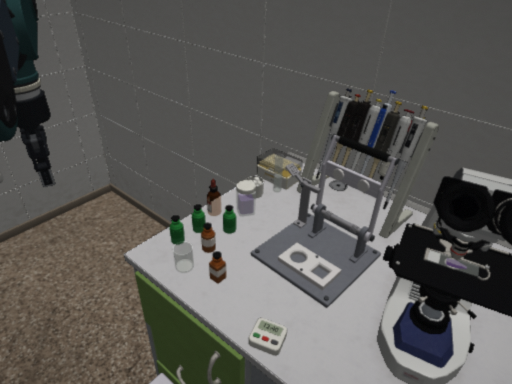

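View pics/top0.png

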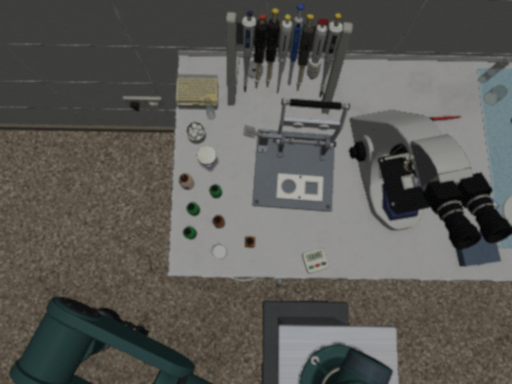

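Scene view: amber candidates are (208,238), (217,268) and (213,197, tall with a pointed cap, so the dropper bottle). The green decoys are at (177,230), (199,219) and (230,219). The beaker is at (184,258) and the jar at (246,198). In the top view the ambers are (219,221), (250,241) and the dropper (187,181). I'll measure these and check them in a crop.

Run:
```python
from h import *
import pickle
t,ct=pickle.load(open("top0.pkl","rb"));s,cs=pickle.load(open("scene0.pkl","rb"))
A=cv2.resize(t[165:260,170:345],None,fx=4.5,fy=4.5,interpolation=cv2.INTER_CUBIC)[:, :787]
A=cv2.resize(t[85:260,170:355],(634,600),interpolation=cv2.INTER_CUBIC)
B=cv2.resize(s[170:300,160:290],(600,600),interpolation=cv2.INTER_CUBIC)
cv2.imwrite("pics/crop1.png",cv2.resize(np.hstack([A,B]),(800,389)))
# nest plate
m=cv2.inRange(t[165:210,265:330],(190,190,190),(255,255,255))
for thr in (150,180):
    g=cv2.cvtColor(t,cv2.COLOR_BGR2GRAY);m=np.zeros_like(g);m[165:208,262:332]=(g[165:208,262:332]>thr)*255
    cn=max(cv2.findContours(m,0,2)[0],key=cv2.contourArea)
    box=cv2.boxPoints(cv2.minAreaRect(cn));P=np.array([onz(ct,u,v,24) for u,v in box])
    print(thr,np.round(P,1).tolist(),P.mean(0))
hsv=cv2.cvtColor(t,cv2.COLOR_BGR2HSV)
for (u,v) in((219,221),(250,241)):
    w=hsv[v-12:v+13,u-12:u+13]; mm=((w[...,2]<120)).astype(np.uint8)
    n,l,st,ce=cv2.connectedComponentsWithStats(mm); i=1+np.argmax(st[1:,4]); uv=ce[i]+[u-12,v-12]
    print(u,v,uv,st[i],onz(ct,*uv,40)[:2],onz(ct,*uv,74)[:2])
hs=cv2.cvtColor(s,cv2.COLOR_BGR2HSV)
print("scene stopper guess", onz(cs,208,227,72), onz(cs,217,256,72))
```

```text
150 [[498.2, 167.3, 24.0], [564.9, 162.9, 24.0], [558.0, 37.3, 24.0], [491.4, 42.9, 24.0]] [528.11696645 102.60202182  24.        ]Traceback (most recent call last):
  File "<stdin>", line 12, in <module>
ValueError: max() iterable argument is empty
```

View pics/crop1.png

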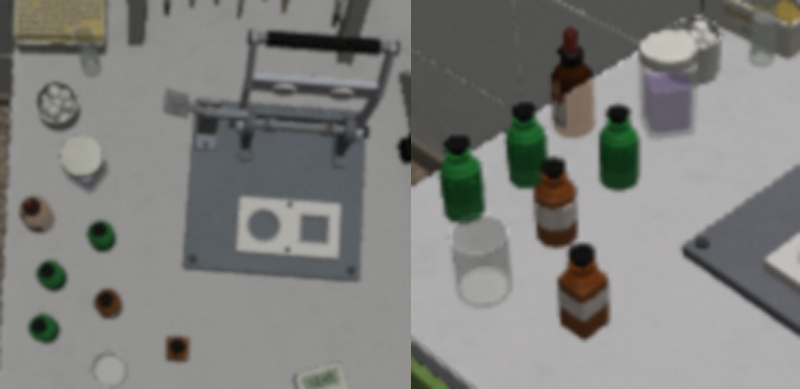

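Crop: the round amber vial is at crop (108,302) and the square one at (177,347), clear of the greens and the beaker. The press plate is well located, with yaw about -0.055. I'll get the vial positions and the wrist mount next.

```bash
cat >> h.py <<'E'
def move(goal_xyz,phi):
    """tool-axis shift (cm) and turn (deg) for tool pointing down, hold point at goal, tool x at world angle phi (mod pi)"""
    s=get_state();M=R.from_rotvec(s["ee_rot"]).as_matrix()
    hp=s["tool_pos"]+M[:,2]*hold_point_z
    d=M.T@(np.array(goal_xyz,float)-hp)/10
    a=np.arctan2(M[1,0],M[0,0]);t=-(phi-a);t=(t+np.pi/2)%np.pi-np.pi/2
    print("t",s["time_s"],"hp",np.round(hp,1),"phi",round(a,3),"zaxis",np.round(M[:,2],3),"-> delta cm",np.round(d,2),"turn",round(np.degrees(t),1),"F",np.round(s["ft_force"],1),"open",round(s["opening"],1))
E
python3 - <<'E'
from h import *
import pickle
from bench import grab_frame
t,ct=pickle.load(open("top0.pkl","rb"));s,cs=pickle.load(open("scene0.pkl","rb"))
for (u,v) in((219,221),(250,241)):
    w=cv2.cvtColor(t,cv2.COLOR_BGR2GRAY)[v-12:v+13,u-12:u+13]
    for thr in (45,110):
        mm=(w<thr).astype(np.uint8)
        n,l,st,ce=cv2.connectedComponentsWithStats(mm); i=1+np.argmax(st[1:,4]); uv=ce[i]+[u-12,v-12]
        print(u,v,uv,st[i],onz(ct,*uv,25)[:2],onz(ct,*uv,74)[:2])
print(np.round(grab_frame("wrist")["mount"],3))
move((330,331,200),np.pi/2-.055)
E
```

```text
219 221 [217.0952381  220.11904762] [ 7  8  7  8 42] [430.04491233 330.64400305] [424.64615927 327.17212286]
219 221 [218.1942446  221.32374101] [  5   6  13  14 139] [426.76575819 327.52253038] [421.50098211 324.17818475]
250 241 [249.20512821 240.94871795] [ 8  9  7  8 39] [374.32391078 241.264599  ] [371.20176067 241.44450915]
250 241 [249.44736842 241.59649123] [  7   7  10  12 114] [372.57293506 240.57377829] [369.52232488 240.78191343]
[[-0.0000e+00 -9.4900e-01 -3.1400e-01  8.1448e+01]
 [ 1.0000e+00  0.0000e+00 -1.0000e-03 -7.3700e-01]
 [ 1.0000e-03 -3.1400e-01  9.4900e-01  3.1857e+01]
 [ 0.0000e+00  0.0000e+00  0.0000e+00  1.0000e+00]]
t 0.2 hp [185.3 517.6 249.3] phi 2.798 zaxis [-0.001 -0.001 -1.   ] -> delta cm [-19.92 -12.68   4.94] turn 73.5 F [-0.2  0.3 -0.3] open 85.2
```

>>> {"op": "send_rows", "data": {"targets": [{"delta_pos":[-28.96,-9.87,7.9],"turn":73.5,"grip":0.4},{"delta_pos":[-28.96,-9.87,7.9],"turn":73.5,"grip":0.4},{"delta_pos":[-28.96,-9.87,7.9],"turn":73.5,"grip":0.4},{"delta_pos":[-28.96,-9.87,7.9],"turn":73.5,"grip":0.4},{"delta_pos":[-28.96,-9.87,7.9],"turn":73.5,"grip":0.4},{"delta_pos":[-28.96,-9.87,7.9],"turn":73.5,"grip":0.4},{"delta_pos":[-28.96,-9.87,7.9],"turn":73.5,"grip":0.4},{"delta_pos":[-28.96,-9.87,7.9],"turn":73.5,"grip":0.4},{"delta_pos":[-28.96,-9.87,7.9],"turn":73.5,"grip":0.4},{"delta_pos":[-28.96,-9.87,7.9],"turn":73.5,"grip":0.4},{"delta_pos":[-28.96,-9.87,7.9],"turn":73.5,"grip":0.4},{"delta_pos":[-28.96,-9.87,7.9],"turn":73.5,"grip":0.4}]}}

```text
time_s: 1.2
tool_pos: [424.9, 326.8, 324.6]
ee_rot: [2.284, 2.157, -0.003]
ft_force: [0.2, -0.4, -1.1]
opening: 59.4
```

Run:
```python
from h import *
import pickle
im,c=cam("wrist");pickle.dump((im,c),open("w1.pkl","wb"));cv2.imwrite("pics/w1.png",im)
move((424.6,327.2,38),np.pi/2-.055)
for p in((424.6,327.2,74),(424.6,327.2,0),(371.2,241.4,74)): print(proj(c,p))
```

```text
t 1.25 hp [424.6 326.7 170.1] phi 1.516 zaxis [-0.001 -0.002 -1.   ] -> delta cm [7.000e-02 1.000e-02 1.321e+01] turn -0.0 F [ 0.3  0.2 -0.3] open 59.7
[255.52289316 195.42728763]
[255.36864088 171.36485639]
[202.07097114 287.22451548]
```

View pics/w1.png

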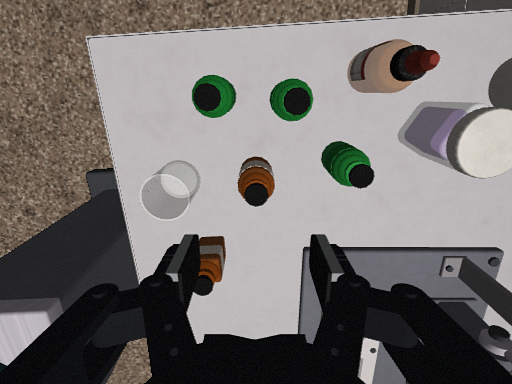

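The round vial's stopper at (256,194) matches the prediction (255.5,195.4), and the square's (202,286) matches (202,287). I'll descend and grip.

>>> {"op": "send_rows", "data": {"targets": [{"delta_pos":[0.07,0,3.5],"grip":0.4},{"delta_pos":[0.07,0,7.0],"grip":0.4},{"delta_pos":[0.07,0,10.5],"grip":0.4},{"delta_pos":[0.07,0,13.1],"grip":0.4},{"delta_pos":[0.07,0,13.1],"grip":0.4},{"delta_pos":[0.07,0,13.1],"grip":-0.5},{"delta_pos":[0.07,0,13.1],"grip":-1},{"delta_pos":[0.07,0,13.1],"grip":-1},{"delta_pos":[0.07,0,13.1],"grip":-1},{"delta_pos":[0.07,0,13.1],"grip":-1},{"delta_pos":[0.07,0,13.1],"grip":-1},{"delta_pos":[0.07,0,13.1],"grip":-1}]}}

```text
invalid input
```

Run:
```python
from h import *
move((424.6,327.2,38),np.pi/2-.055)
```

```text
t 1.25 hp [424.6 326.7 170.1] phi 1.516 zaxis [-0.001 -0.002 -1.   ] -> delta cm [7.000e-02 1.000e-02 1.321e+01] turn -0.0 F [ 0.3  0.2 -0.3] open 59.7
```

Every row needs a turn value, so I'll resend with it.

>>> {"op": "send_rows", "data": {"targets": [{"delta_pos":[0.07,0,3.5],"turn":0,"grip":0.4},{"delta_pos":[0.07,0,7.0],"turn":0,"grip":0.4},{"delta_pos":[0.07,0,10.5],"turn":0,"grip":0.4},{"delta_pos":[0.07,0,13.1],"turn":0,"grip":0.4},{"delta_pos":[0.07,0,13.1],"turn":0,"grip":0.4},{"delta_pos":[0.07,0,13.1],"turn":0,"grip":-0.5},{"delta_pos":[0.07,0,13.1],"turn":0,"grip":-1},{"delta_pos":[0.07,0,13.1],"turn":0,"grip":-1},{"delta_pos":[0.07,0,13.1],"turn":0,"grip":-1},{"delta_pos":[0.07,0,13.1],"turn":0,"grip":-1},{"delta_pos":[0.07,0,13.1],"turn":0,"grip":-1},{"delta_pos":[0.07,0,13.1],"turn":0,"grip":-1}]}}

```text
time_s: 2.25
tool_pos: [425.5, 328.0, 196.3]
ee_rot: [2.281, 2.159, 0.005]
ft_force: [-0.7, 0.2, 7.0]
opening: 32.6
```

Run:
```python
from h import *
psi=-.055
X=np.array([np.cos(psi),np.sin(psi)]);Y=np.array([-np.sin(psi),np.cos(psi)]);c=np.array([528.1,102.6])
print(c+32*Y,c-32*Y)
move((*(c+32*Y),105),np.pi/2-.055)
```

```text
[529.8591128 134.5516122] [526.3408872  70.6483878]
t 2.25 hp [426.  328.2  41.6] phi 1.516 zaxis [ 0.003  0.001 -1.   ] -> delta cm [-18.76  11.46  -6.33] turn -0.0 F [-0.7  0.2  7. ] open 32.6
```

Run:
```python
from h import *
im,c0=cam("wrist")
for hp in ((430,230,150),(430,200,150),(420,200,170),(600,230,150)):
    c=dict(c0);W=np.linalg.inv(c0["W"]);s=get_state();M=R.from_rotvec(s["ee_rot"]).as_matrix()
    W[:3,3]+=np.array(hp)-(s["tool_pos"]+M[:,2]*hold_point_z);c["W"]=np.linalg.inv(W)
    print(hp,[np.round(proj(c,p)).tolist() for p in((529.9,134.5,24),(526.3,70.6,24),(371,241,74),(559.9,165,24),(495,38,24))])
    move(hp,np.pi/2-.055)
```

```text
(430, 230, 150) [[359.0, 270.0], [352.0, 321.0], [175.0, 196.0], [392.0, 242.0], [323.0, 346.0]]
t 2.3 hp [426.  328.2  41.6] phi 1.516 zaxis [ 0.003  0.001 -1.   ] -> delta cm [ -9.77   0.97 -10.85] turn -0.0 F [1.  0.7 6.4] open 32.5
(430, 200, 150) [[361.0, 244.0], [354.0, 298.0], [168.0, 156.0], [395.0, 213.0], [323.0, 324.0]]
t 2.3 hp [426.  328.2  41.6] phi 1.516 zaxis [ 0.003  0.001 -1.   ] -> delta cm [-12.76   1.14 -10.86] turn -0.0 F [1.  0.7 6.4] open 32.5
(420, 200, 170) [[364.0, 233.0], [357.0, 285.0], [189.0, 150.0], [396.0, 205.0], [328.0, 310.0]]
t 2.3 hp [426.  328.2  41.6] phi 1.516 zaxis [ 0.003  0.001 -1.   ] -> delta cm [-12.82   0.15 -12.86] turn -0.0 F [1.  0.7 6.4] open 32.5
(600, 230, 150) [[191.0, 278.0], [195.0, 328.0], [-52.0, 208.0], [218.0, 250.0], [171.0, 352.0]]
t 2.3 hp [426.  328.2  41.6] phi 1.516 zaxis [ 0.003  0.001 -1.   ] -> delta cm [ -8.83  17.95 -10.8 ] turn -0.0 F [1.  0.7 6.4] open 32.5
```

>>> {"op": "send_rows", "data": {"targets": [{"delta_pos":[0,0,-1],"turn":0,"grip":-1},{"delta_pos":[0,0,-3.5],"turn":0,"grip":-1},{"delta_pos":[0,0,-7],"turn":0,"grip":-1},{"delta_pos":[-2,0,-10],"turn":0,"grip":-1},{"delta_pos":[-5,0,-12.9],"turn":0,"grip":-1},{"delta_pos":[-8,0,-12.9],"turn":0,"grip":-1},{"delta_pos":[-11,0,-12.9],"turn":0,"grip":-1},{"delta_pos":[-13.8,0,-12.9],"turn":0,"grip":-1},{"delta_pos":[-13.8,0,-12.9],"turn":0,"grip":-1},{"delta_pos":[-13.8,0,-12.9],"turn":0,"grip":-1}]}}

```text
time_s: 3.13
tool_pos: [417.3, 189.0, 325.8]
ee_rot: [2.284, 2.155, 0.006]
ft_force: [0.3, 0.2, 0.3]
opening: 32.3
```

Run:
```python
from h import *
import pickle
im,c=cam("wrist");pickle.dump((im,c),open("w2.pkl","wb"));cv2.imwrite("pics/w2.png",cv2.resize(im,(768,576)))
for p in((529.9,134.5,24),(526.3,70.6,24),(371.2,241.4,74)): print(1.5*proj(c,p))
move((529.9,134.5,105),np.pi/2-.055)
```

```text
[548.89246333 334.98785604]
[538.46163115 414.18830953]
[284.8162352  202.86862744]
t 3.1833 hp [418.  190.1 171. ] phi 1.514 zaxis [ 0.004  0.002 -1.   ] -> delta cm [-4.94 11.46  6.63] turn -0.1 F [ 0.5  1.  -1.3] open 32.7
```

View pics/w2.png

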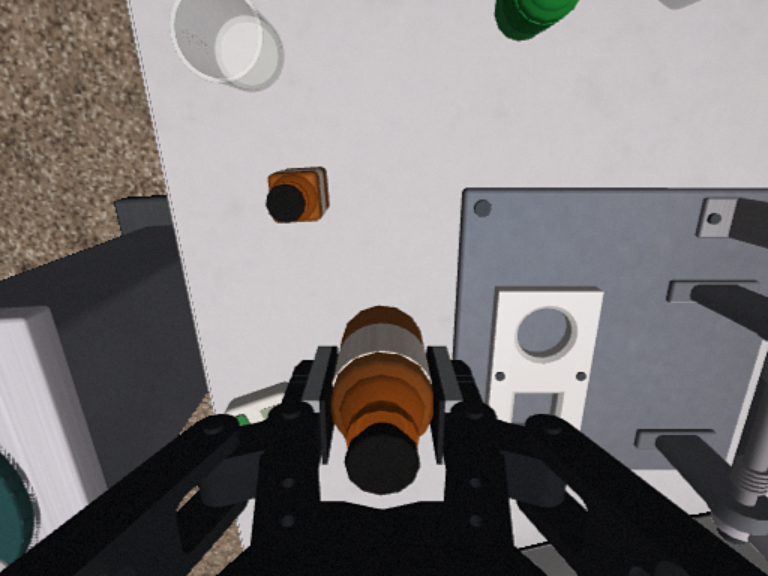

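The vial is held upright. The round pocket is near (546,332), 2-3 px from the prediction (549,335), and the plate corners are near (497,288) and (604,288). I'll refine the press pose from the plate edges.

Run:
```python
from h import *
import pickle
im,c=pickle.load(open("w2.pkl","rb"));g=cv2.cvtColor(im,cv2.COLOR_BGR2GRAY).astype(float)
# edges by subpixel gradient scan
def scan(p,q,n=60):
    t=np.linspace(0,1,n)[:,None];P=np.array(p)*(1-t)+np.array(q)*t
    v=cv2.remap(g.astype(np.float32),P[:,0].astype(np.float32)[None],P[:,1].astype(np.float32)[None],1)[0]
    d=np.abs(np.gradient(v));k=np.argmax(d);w=slice(max(k-3,0),k+4);return (P[w]*d[w,None]).sum(0)/d[w].sum()
s=lambda a:[(x/1.5,y/1.5) for x,y in a]
def line(a,b,off,n=12):
    L=[]
    for t in np.linspace(.1,.9,n):
        m=np.array(a)*(1-t)+np.array(b)*t;L.append(onz(c,*scan((m-off)/1.5,(m+off)/1.5),24)[:2])
    L=np.array(L);mu=np.median(L,0);d=cv2.fitLine(L.astype(np.float32),cv2.DIST_HUBER,0,.01,.01).ravel();return d[2:],d[:2]
top=line((500,289),(602,290),np.array([0,6]));rt=line((604,296),(590,390),np.array([8,0]))
print("top edge(y+64)",top,"back edge(x+35)",rt)
psi=np.arctan2(top[1][1],top[1][0]);psi=(psi+1.57)%np.pi-1.57
psi2=np.arctan2(-rt[1][0],rt[1][1]);psi2=(psi2+1.57)%np.pi-1.57
print("psi",psi,psi2)
for p in(psi,psi2,(psi+psi2)/2,-.06):
    X=np.array([np.cos(p),np.sin(p)]);Y=np.array([-X[1],X[0]])
    cc=X*(rt[0]@X-35)+Y*(top[0]@Y-64)
    print(p,"c",cc,"round",cc+32*Y,"square",cc-32*Y)
print("screwmid",(onz(c,500/1.5,377/1.5,24)+onz(c,580.5/1.5,377/1.5,24))/2)
# round hole
m=np.zeros(g.shape,np.uint8);r=(slice(195,250),slice(338,392));m[r]=(g[r]<150)*255
cn=max(cv2.findContours(m,0,1)[0],key=cv2.contourArea)[:,0]
P=np.array([onz(c,u,v,24)[:2] for u,v in cn]);print("hole ext",P.min(0),P.max(0),P.mean(0))
```

```text
top edge(y+64) (array([528.719  , 167.51717], dtype=float32), array([ 0.99826384, -0.05890084], dtype=float32)) back edge(x+35) (array([561.9792 , 128.22302], dtype=float32), array([0.05641475, 0.9984074 ], dtype=float32))
psi -0.058934927 -0.056444764
-0.058934927 c [525.46533 103.59784] round [527.35016 135.54228] square [523.5805  71.6534]
-0.056444764 c [525.53174  103.595184] round [527.33704 135.54422] square [523.72644  71.64615]
-0.057689846 c [525.49854 103.59651] round [527.34357 135.54327] square [523.6535   71.64975]
-0.06 c [525.43687296 103.59895701] round [527.35572116 135.54137429] square [523.51802475  71.65653973]
screwmid [525.84154765 101.77611476  24.        ]
hole ext [508.11717795 117.68992592] [545.36296626 154.29740007] [526.43973798 136.55112812]
```

Run:
```python
from h import *
import pickle
im,c=pickle.load(open("w2.pkl","rb"));g=cv2.cvtColor(im,cv2.COLOR_BGR2GRAY)
print("held stopper",onz(c,383/1.5,459/1.5,203.4), "sq stopper",onz(c,286/1.5,203/1.5,74))
move((527.3,135.5,90),np.pi/2-.057)
cv2.imwrite("pics/sq.png",cv2.resize(im[95:165,160:235],None,fx=8,fy=8,interpolation=cv2.INTER_CUBIC))
```

```text
held stopper [417.38228302 191.35247113 203.4       ] sq stopper [371.79062143 241.29916442  74.        ]
t 3.1833 hp [418.  190.1 171. ] phi 1.514 zaxis [ 0.004  0.002 -1.   ] -> delta cm [-4.86 11.19  8.13] turn 0.0 F [ 0.5  1.  -1.3] open 32.7
```

View pics/sq.png

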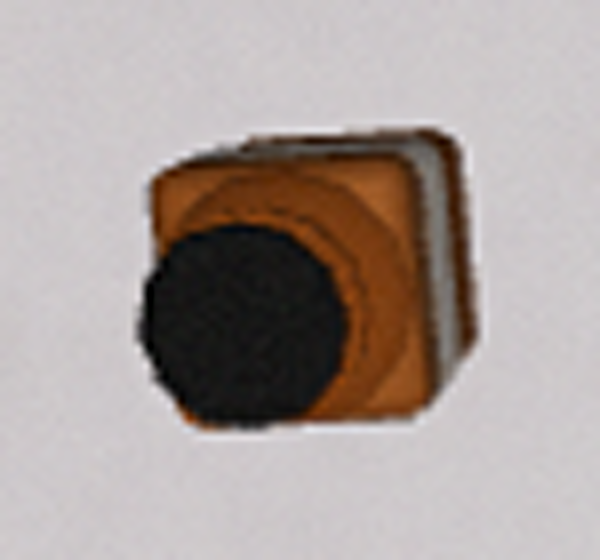

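>>> {"op": "send_rows", "data": {"targets": [{"delta_pos":[-1.2,2.8,0],"turn":0,"grip":-1},{"delta_pos":[-2.4,5.6,1],"turn":0,"grip":-1},{"delta_pos":[-3.6,8.4,3],"turn":0,"grip":-1},{"delta_pos":[-4.9,11.2,5.5],"turn":0,"grip":-1},{"delta_pos":[-4.9,11.2,8.1],"turn":0,"grip":-1},{"delta_pos":[-4.9,11.2,8.1],"turn":0,"grip":-1},{"delta_pos":[-4.9,11.2,8.1],"turn":0,"grip":-1}]}}

```text
time_s: 3.77
tool_pos: [526.2, 135.6, 242.9]
ee_rot: [-2.28, -2.157, 0.001]
ft_force: [-0.8, -0.5, -0.9]
opening: 32.5
```

Run:
```python
from h import *
import pickle
move((527.6,134.8,53.6),np.pi/2-.057)
im,c=pickle.load(open("w2.pkl","rb"))
P=lambda u,v:onz(c,160+u/8,95+v/8,50)[:2]
for a,b in(((412,170),(437,390)),((165,172),(405,157)),((200,425),(425,413))):
    d=P(*b)-P(*a);print(P(*a),P(*b),np.degrees(np.arctan2(d[1],d[0])))
```

```text
t 3.7667 hp [525.9 135.8  88.2] phi 1.515 zaxis [-0.002  0.002 -1.   ] -> delta cm [-0.1   0.19  3.46] turn 0.1 F [-0.8 -0.5 -0.9] open 32.5
[385.58373984 252.84187417] [385.85934413 229.98300787] -89.30923094250969
[360.08427085 254.12526817] [384.99922506 254.18407061] 0.1352250190446458
[360.1842933  227.72583447] [384.33142288 227.60486671] -0.2870272523406814
```

>>> {"op": "send_rows", "data": {"targets": [{"delta_pos":[-0.1,0.18,0],"turn":0,"grip":-1},{"delta_pos":[-0.1,0.18,1],"turn":0,"grip":-1},{"delta_pos":[-0.1,0.18,1.8],"turn":0,"grip":-1},{"delta_pos":[-0.1,0.18,2.4],"turn":0,"grip":-1},{"delta_pos":[-0.1,0.18,2.9],"turn":0,"grip":-1},{"delta_pos":[-0.1,0.18,3.3],"turn":0,"grip":-1},{"delta_pos":[-0.1,0.18,3.5],"turn":0,"grip":-1},{"delta_pos":[-0.1,0.18,3.5],"turn":0,"grip":-1},{"delta_pos":[-0.1,0.18,3.5],"turn":0,"grip":-1}]}}

```text
time_s: 4.52
tool_pos: [527.8, 134.6, 208.4]
ee_rot: [-2.28, -2.157, 0.0]
ft_force: [-2.0, -0.2, 2.5]
opening: 32.4
```

Run:
```python
from h import *
move((527.6,134.8,53.6),np.pi/2-.057)
```

```text
t 4.5167 hp [527.5 134.9  53.7] phi 1.515 zaxis [-0.002  0.002 -1.   ] -> delta cm [-0.01  0.01  0.01] turn 0.1 F [-2.  -0.2  2.5] open 32.4
```

>>> {"op": "send_rows", "data": {"targets": [{"delta_pos":[0,0,0],"turn":0,"grip":0.2},{"delta_pos":[0,0,0],"turn":0,"grip":0.2},{"delta_pos":[0,0,0],"turn":0,"grip":0.2},{"delta_pos":[0,0,0],"turn":0,"grip":0.2},{"delta_pos":[0,0,-2],"turn":0,"grip":0.2},{"delta_pos":[0,0,-5],"turn":0,"grip":0.2},{"delta_pos":[0,0,-9],"turn":0,"grip":0.3},{"delta_pos":[2,-3,-12],"turn":0,"grip":0.3},{"delta_pos":[4,-6.5,-12],"turn":-3.2,"grip":0.3},{"delta_pos":[6,-10,-12],"turn":-3.2,"grip":0.3},{"delta_pos":[8,-13,-12],"turn":-3.2,"grip":0.3},{"delta_pos":[9.7,-16.1,-10],"turn":-3.2,"grip":0.3}]}}

```text
time_s: 5.52
tool_pos: [372.2, 241.6, 313.2]
ee_rot: [2.221, 2.222, 0.016]
ft_force: [0.6, 0.8, -0.4]
opening: 55.6
```

Run:
```python
from h import *
move((372,241.3,40),np.pi/2)
im,c=cam("wrist")
for p in((372,241.3,74),(527.3,135.5,86)):print(proj(c,p))
cv2.imwrite("pics/w3.png",im)
```

```text
t 5.5167 hp [373.3 242.6 158.5] phi 1.571 zaxis [ 0.007  0.007 -1.   ] -> delta cm [-0.22 -0.22 11.85] turn 0.0 F [ 0.6  0.8 -0.4] open 55.6
[253.19190611 203.89884862]
[435.55140426 324.49028133]
```

View pics/w3.png

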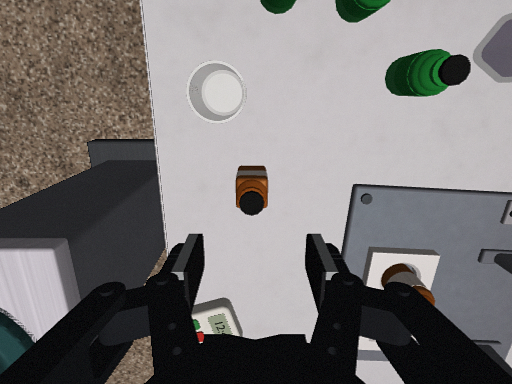

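The square vial's stopper is at (252,203), as predicted (253,204). The round vial stands in its pocket with its base near (405,278). I'll grip the square one.

>>> {"op": "send_rows", "data": {"targets": [{"delta_pos":[-0.2,-0.2,3.5],"turn":0,"grip":0.3},{"delta_pos":[-0.2,-0.2,7.0],"turn":0,"grip":0.3},{"delta_pos":[-0.2,-0.2,10],"turn":0,"grip":0.3},{"delta_pos":[-0.2,-0.2,11.8],"turn":0,"grip":0.3},{"delta_pos":[-0.2,-0.2,11.8],"turn":0,"grip":0.2},{"delta_pos":[-0.2,-0.2,11.8],"turn":0,"grip":-0.5},{"delta_pos":[-0.2,-0.2,11.8],"turn":0,"grip":-1},{"delta_pos":[-0.2,-0.2,11.8],"turn":0,"grip":-1},{"delta_pos":[-0.2,-0.2,11.8],"turn":0,"grip":-1},{"delta_pos":[-0.2,-0.2,11.8],"turn":0,"grip":-1},{"delta_pos":[-0.2,-0.2,11.8],"turn":0,"grip":-1},{"delta_pos":[-0.2,-0.2,11.8],"turn":0,"grip":-1}]}}

```text
time_s: 6.57
tool_pos: [363.1, 241.4, 188.6]
ee_rot: [-2.209, -2.22, 0.004]
ft_force: [0.0, -0.2, 6.4]
opening: 26.9
```

Run:
```python
from h import *
move((523.7,71.6,150),np.pi/2-.0575)
```

```text
t 6.5667 hp [361.7 242.1  33.9] phi 1.576 zaxis [-0.009  0.005 -1.   ] -> delta cm [-17.07  16.01 -11.83] turn 3.6 F [ 0.  -0.2  6.4] open 26.9
```

Run:
```python
from h import *
s=get_state();print(np.round(s["qpos"],3),np.round(s["qd"],3))
im,c=cam("wrist");cv2.imwrite("pics/w4.png",im)
move((523.7,71.6,150),np.pi/2-.0575)
```

```text
[ 0.454 -0.01   1.921  0.009  1.237  0.446] [ 0.001 -0.    -0.001 -0.001  0.001 -0.   ]
t 6.6167 hp [361.7 242.1  33.9] phi 1.576 zaxis [-0.009  0.005 -1.   ] -> delta cm [-17.07  16.01 -11.83] turn 3.6 F [0.6 0.  6. ] open 27.6
```

View pics/w4.png

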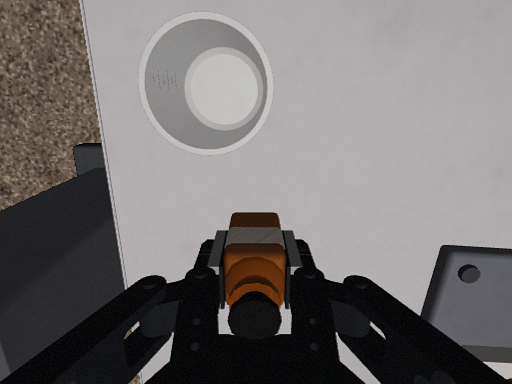

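Run:
```python
from h import *
im=cv2.imread("pics/w4.png");s=get_state();f=grab_frame("wrist")
_,c=cam("wrist");g=cv2.cvtColor(im,cv2.COLOR_BGR2GRAY)
print("stopper",onz(c,254,317,74),"shoulder",onz(c,230,290,50),onz(c,284,290,50))
```

```text
stopper [360.94030599 246.04142661  74.        ] shoulder [350.05627139 238.825075    50.        ] [374.03082594 239.11206145  50.        ]
```

>>> {"op": "send_rows", "data": {"targets": [{"delta_pos":[0,0,-1.5],"turn":0,"grip":-1},{"delta_pos":[0,0,-5],"turn":0,"grip":-1},{"delta_pos":[0,0,-9],"turn":0,"grip":-1},{"delta_pos":[-1,1,-12],"turn":0,"grip":-1},{"delta_pos":[-3.5,3.5,-12],"turn":1,"grip":-1},{"delta_pos":[-6,6,-12],"turn":2,"grip":-1},{"delta_pos":[-9,8.5,-12],"turn":3,"grip":-1},{"delta_pos":[-12,11,-12],"turn":3.6,"grip":-1},{"delta_pos":[-14.5,13.5,-12],"turn":3.6,"grip":-1},{"delta_pos":[-16.5,15.5,-12],"turn":3.6,"grip":-1},{"delta_pos":[-17,16,-12],"turn":3.6,"grip":-1},{"delta_pos":[-17,16,-12],"turn":3.6,"grip":-1}]}}

```text
time_s: 7.72
tool_pos: [525.9, 70.0, 305.6]
ee_rot: [-2.281, -2.145, 0.007]
ft_force: [-0.0, 0.8, -1.7]
opening: 27.6
```

>>> {"op": "send_rows", "data": {"targets": [{"delta_pos":[0,0,0],"turn":0,"grip":-1},{"delta_pos":[0,0,0],"turn":0,"grip":-1}]}}

```text
time_s: 7.88
tool_pos: [525.2, 70.7, 305.1]
ee_rot: [-2.279, -2.145, 0.008]
ft_force: [0.4, -0.7, -0.6]
opening: 27.4
```

Run:
```python
from h import *
move((523.7,71.6,80),np.pi/2-.0575)
```

```text
t 7.8833 hp [523.4  71.4 150.4] phi 1.51 zaxis [-0.012  0.005 -1.   ] -> delta cm [-0.01  0.12  7.04] turn -0.2 F [ 0.4 -0.7 -0.6] open 27.4
```

>>> {"op": "send_rows", "data": {"targets": [{"delta_pos":[0,0.15,2.5],"turn":0,"grip":-1},{"delta_pos":[0,0.15,5],"turn":0,"grip":-1},{"delta_pos":[0,0.15,7],"turn":0,"grip":-1},{"delta_pos":[0,0.15,8.2],"turn":0,"grip":-1},{"delta_pos":[0,0.15,8.7],"turn":0,"grip":-1},{"delta_pos":[0,0.15,9.1],"turn":0,"grip":-1},{"delta_pos":[0,0.15,9.5],"turn":0,"grip":-1},{"delta_pos":[0,0.15,9.8],"turn":0,"grip":-1},{"delta_pos":[0,0.15,9.8],"turn":0,"grip":-1}]}}

```text
time_s: 8.63
tool_pos: [525.7, 71.1, 207.5]
ee_rot: [-2.279, -2.146, 0.007]
ft_force: [0.4, -0.8, -0.2]
opening: 27.3
```

Run:
```python
from h import *
move((523.7,71.6,45.9),np.pi/2-.0575)
im,c=cam("scene");cv2.imwrite("pics/s5.png",cv2.resize(im[190:310,230:400],None,fx=4.5,fy=4.5,interpolation=cv2.INTER_CUBIC))
```

```text
t 8.6333 hp [524.   71.9  52.8] phi 1.51 zaxis [-0.011  0.005 -1.   ] -> delta cm [-0.04 -0.02  0.69] turn -0.2 F [ 0.4 -0.8 -0.2] open 27.3
```

View pics/s5.png

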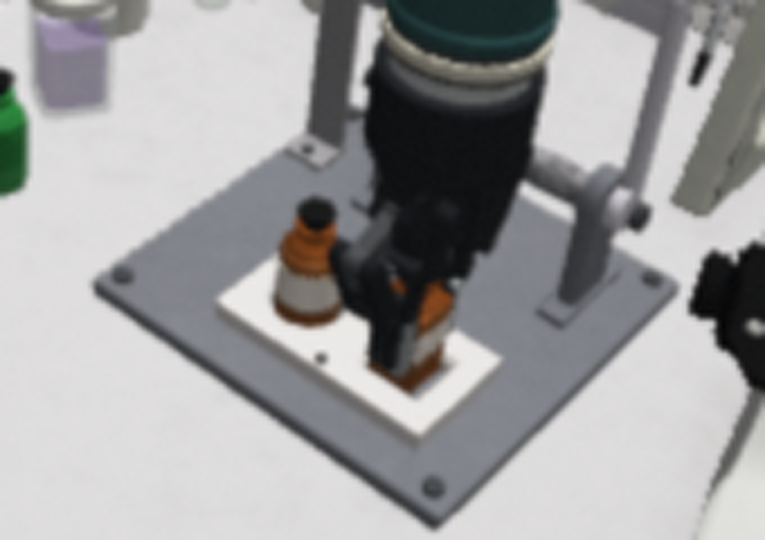

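The round vial stands upright in its pocket, and the square vial is entering its pocket at crop (410,380) with no contact force. I'll keep going down.

>>> {"op": "send_rows", "data": {"targets": [{"delta_pos":[0,0,0.3],"turn":0,"grip":-1},{"delta_pos":[0,0,0.6],"turn":0,"grip":-1},{"delta_pos":[0,0,0.75],"turn":0,"grip":-1},{"delta_pos":[0,0,0.75],"turn":0,"grip":-1},{"delta_pos":[0,0,0.75],"turn":0,"grip":-1}]}}

```text
time_s: 9.1
tool_pos: [525.8, 71.1, 200.7]
ee_rot: [-2.28, -2.146, 0.006]
ft_force: [-0.3, -0.3, 2.9]
opening: 27.1
```

Run:
```python
from h import *
move((523.7,71.6,45.9),np.pi/2-.0575)
```

```text
t 9.1 hp [524.3  71.8  46. ] phi 1.51 zaxis [-0.01   0.005 -1.   ] -> delta cm [-0.03 -0.06  0.01] turn -0.2 F [-0.3 -0.3  2.9] open 27.1
```

>>> {"op": "send_rows", "data": {"targets": [{"delta_pos":[0,0,0],"turn":0,"grip":0.1},{"delta_pos":[0,0,0],"turn":0,"grip":0.1},{"delta_pos":[0,0,0],"turn":0,"grip":0.1},{"delta_pos":[0,0,0],"turn":0,"grip":0.1},{"delta_pos":[0,0,-2],"turn":0,"grip":0.1},{"delta_pos":[0,0,-5],"turn":0,"grip":0.1},{"delta_pos":[0,0,-9],"turn":0,"grip":0},{"delta_pos":[0,0,-13],"turn":0,"grip":-1},{"delta_pos":[0,0,-17],"turn":0,"grip":-1},{"delta_pos":[0,0,-19],"turn":0,"grip":-1},{"delta_pos":[0,0,-19],"turn":0,"grip":-1},{"delta_pos":[0,0,-19],"turn":0,"grip":-1}]}}

```text
time_s: 10.1
tool_pos: [527.9, 70.1, 392.4]
ee_rot: [-2.282, -2.148, 0.001]
ft_force: [-0.8, 0.3, -1.6]
opening: -0.0
```

Run:
```python
from h import *
import pickle
t,ct=pickle.load(open("top0.pkl","rb"));s,cs=pickle.load(open("scene0.pkl","rb"))
print("paddle top",onz(ct,249.7,130.9,164),"pillar",onz(ct,232,105,0),onz(ct,232,105,60))
p=(639.9,246.4,164);print(proj(ct,p),proj(cs,p))
move((641,252,200),np.pi/2-.0575)
im,c=cam("scene");im2,c2=cam("wrist");print(proj(c2,p),[proj(c2,q) for q in((527.3,135.5,86),(523.7,71.6,86))])
a=cv2.resize(im[150:310,240:400],(420,420),interpolation=cv2.INTER_CUBIC);b=cv2.resize(im2,(560,420))
cv2.imwrite("pics/m6.png",cv2.resize(np.hstack([a,b]),(800,343)))
```

```text
paddle top [642.80962827 245.05439069 164.        ] pillar [774.98502925 298.57667872   0.        ] [751.6046099  295.98375029  60.        ]
[249.15014586 131.99192368] [291.94062268 169.20309569]
t 10.1 hp [527.   70.9 237.8] phi 1.51 zaxis [-0.006  0.005 -1.   ] -> delta cm [18.75 10.31  3.8 ] turn -0.2 F [-0.8  0.3 -1.6] open -0.0
[ 452.19261306 -109.78154141] [array([254.33496535, 110.8788931 ]), array([254.61068726, 177.81172989])]
```

View pics/m6.png

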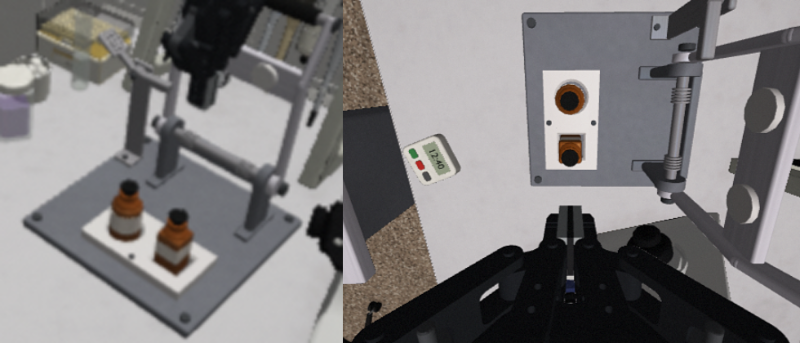

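Both vials are seated upright and the paddle is where the geometry puts it. The wrist goes to the left first, then forward over the paddle.

>>> {"op": "send_rows", "data": {"targets": [{"delta_pos":[3,0,0],"turn":0,"grip":-1},{"delta_pos":[6.5,0,0],"turn":0,"grip":-1},{"delta_pos":[10,0,0],"turn":0,"grip":-1},{"delta_pos":[13.5,0.5,0],"turn":0,"grip":-1},{"delta_pos":[17,2,0],"turn":0,"grip":-1},{"delta_pos":[18.5,5,1],"turn":0,"grip":-1},{"delta_pos":[18.5,8,2],"turn":0,"grip":-1},{"delta_pos":[18.5,10.3,2.3],"turn":0,"grip":-1},{"delta_pos":[18.5,10.3,2.3],"turn":0,"grip":-1},{"delta_pos":[18.5,10.3,2.3],"turn":0,"grip":-1},{"delta_pos":[18.5,10.3,2.3],"turn":0,"grip":-1}]}}

```text
time_s: 11.12
tool_pos: [640.8, 248.6, 363.2]
ee_rot: [-2.277, -2.143, 0.015]
ft_force: [-0.4, -0.0, 0.2]
opening: -0.2
```

Run:
```python
from h import *
move((640.5,249.5,137),np.pi/2-.0575)
```

```text
t 11.1167 hp [638.2 249.2 208.5] phi 1.51 zaxis [-0.017  0.004 -1.   ] -> delta cm [0.02 0.35 7.15] turn -0.2 F [-0.4 -0.   0.2] open -0.2
```

>>> {"op": "send_rows", "data": {"targets": [{"delta_pos":[0,0.25,1.5],"turn":0,"grip":-1},{"delta_pos":[0,0.25,2.3],"turn":0,"grip":-1},{"delta_pos":[0,0.25,3.1],"turn":0,"grip":-1},{"delta_pos":[0,0.25,3.9],"turn":0,"grip":-1},{"delta_pos":[0,0.25,4.7],"turn":0,"grip":-1},{"delta_pos":[0,0.25,5.4],"turn":0,"grip":-1},{"delta_pos":[0,0.25,6.0],"turn":0,"grip":-1},{"delta_pos":[0,0.25,6.5],"turn":0,"grip":-1},{"delta_pos":[0,0.25,6.9],"turn":0,"grip":-1},{"delta_pos":[0,0.25,7.1],"turn":0,"grip":-1},{"delta_pos":[0,0.25,7.1],"turn":0,"grip":-1}]}}

```text
time_s: 12.03
tool_pos: [642.1, 248.5, 291.3]
ee_rot: [-2.277, -2.143, 0.017]
ft_force: [0.7, -0.8, 0.4]
opening: -0.4
```

Run:
```python
from h import *
move((640.5,249.5,137),np.pi/2-.0575)
```

```text
t 12.0333 hp [639.3 249.  136.6] phi 1.51 zaxis [-0.018  0.003 -1.   ] -> delta cm [ 0.06  0.11 -0.04] turn -0.2 F [ 0.7 -0.8  0.4] open -0.4
```

>>> {"op": "send_rows", "data": {"targets": [{"delta_pos":[0,0,0.3],"turn":0,"grip":-1},{"delta_pos":[0,0,0.5],"turn":0,"grip":-1},{"delta_pos":[0,0,0.5],"turn":0,"grip":-1}]}}

```text
time_s: 12.28
tool_pos: [642.1, 248.7, 289.4]
ee_rot: [-2.278, -2.144, 0.012]
ft_force: [-1.8, -0.7, 10.1]
opening: 0.0
```

>>> {"op": "send_rows", "data": {"targets": [{"delta_pos":[0,0,0.3],"turn":0,"grip":-1},{"delta_pos":[0,0,0.5],"turn":0,"grip":-1},{"delta_pos":[0,0,0.5],"turn":0,"grip":-1}]}}

```text
time_s: 12.53
tool_pos: [642.1, 249.2, 288.5]
ee_rot: [-2.278, -2.145, 0.004]
ft_force: [-3.3, 0.4, 12.4]
opening: -0.2
```

Run:
```python
from h import *
move((640.5,249.5,137),np.pi/2-.0575)
im,c=cam("scene");im2,c2=cam("wrist");print(proj(c,(639.9,246.4,110)),proj(c2,(639.9,246.4,110)))
a=cv2.resize(im[130:230,250:350],(400,400),interpolation=cv2.INTER_CUBIC);b=cv2.resize(im2[80:,100:400],(400,400))
cv2.imwrite("pics/m7.png",np.hstack([a,b]))
```

```text
t 12.5333 hp [640.5 250.4 133.8] phi 1.51 zaxis [-0.01   0.007 -1.   ] -> delta cm [-0.08 -0.   -0.32] turn -0.2 F [-3.3  0.4 12.4] open -0.2
[290.25305072 187.51922415] [255.79381395 246.21118133]
```

The force rose to 12 N at tip z of about 115, which is where the stop should be. I'll retreat up and forward (towards the robot) and take one composite view of the catch, lever and rack.

>>> {"op": "send_rows", "data": {"targets": [{"delta_pos":[0,0,-2],"turn":0,"grip":-1},{"delta_pos":[0,0,-5],"turn":0,"grip":-1},{"delta_pos":[0,0,-8.5],"turn":0,"grip":-1},{"delta_pos":[0,-2,-12],"turn":0,"grip":-0.2},{"delta_pos":[0,-5,-15],"turn":0,"grip":-0.2},{"delta_pos":[0,-8.5,-17],"turn":0,"grip":-0.2},{"delta_pos":[0,-12,-17],"turn":0,"grip":-0.2},{"delta_pos":[0,-14,-17],"turn":0,"grip":-0.2},{"delta_pos":[0,-14,-17],"turn":0,"grip":-0.2},{"delta_pos":[0,-14,-17],"turn":0,"grip":-0.2}]}}

```text
time_s: 13.47
tool_pos: [503.3, 256.6, 459.9]
ee_rot: [-2.278, -2.146, 0.004]
ft_force: [0.9, -0.6, -0.4]
opening: 34.3
```

Run:
```python
from h import *
import pickle
im,c=cam("scene");t,ct=cam("top")
pickle.dump((im,c,t,ct),open("m8.pkl","wb"))
a=cv2.resize(im[80:230,280:440],None,fx=3.5,fy=3.5,interpolation=cv2.INTER_CUBIC)
a=cv2.resize(im[80:230,265:440],(400,343),interpolation=cv2.INTER_CUBIC);b=cv2.resize(t[0:150,220:395],(400,343),interpolation=cv2.INTER_CUBIC)
cv2.imwrite("pics/m8.png",np.hstack([a,b]))
for p in((639.9,246.4,110),(639.9,246.4,164),(677.2,94.9,261)):
    for cc,u0,v0 in((c,265,80),(ct,220,0)): print(p,(proj(cc,p)-[u0,v0])*400/175)
move((677.2,94.9,300),np.pi/2-.0575)
```

```text
(639.9, 246.4, 110) [ 57.72125879 245.75822662]
(639.9, 246.4, 110) [ 66.41549313 316.08763429]
(639.9, 246.4, 164) [ 61.57856613 203.89279016]
(639.9, 246.4, 164) [ 66.62890483 301.69582556]
(677.2, 94.9, 261) [222.61187453 157.26217131]
(677.2, 94.9, 261) [216.02453131 240.00327818]
t 13.5667 hp [503.  257.4 304.2] phi 1.51 zaxis [-0.012  0.006 -1.   ] -> delta cm [-15.16  18.38   0.11] turn -0.2 F [ 0.8 -0.1 -0.4] open 34.5
```

View pics/m8.png

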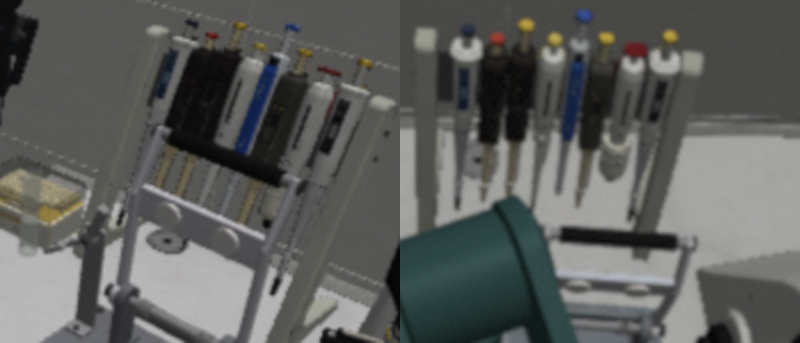

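Run:
```python
from h import *
import pickle
im,c,t,ct=pickle.load(open("m8.pkl","rb"));s0=pickle.load(open("scene0.pkl","rb"))[0]
k=.4375
f=lambda a,b:tri(c,(265+a[0]*k,80+a[1]*k),ct,(220+(b[0]-400)*k,b[1]*k))
for n,a,b in(("bluecap",(290,27),(585,15)),("bluebottom",(243,150),(568,135)),("pillarL",(158,32),(427,38)),("pillarR",(380,104),(692,60)),("tip",(276,290),(631,217)),("handle mid",(224,157),(617,238))): print(n,f(a,b))
d=cv2.absdiff(im,s0).sum(2)[150:215,270:320]
ys,xs=np.where(d>60);print(len(xs));
g0=cv2.cvtColor(s0,6)[160:205,275:312:1];g1=cv2.cvtColor(im,6)[160:205,275:312]
cv2.imwrite("pics/m9.png",np.hstack([cv2.resize(x,(400,486),interpolation=cv2.INTER_CUBIC) for x in(g0,g1)]))
print(proj(c,(639.9,246.4,110)),proj(c,(639.9,246.4,164)))
```

```text
bluecap (array([887.28503714, 134.80347564, 323.82094651]), np.float64(3.905204999052844))
bluebottom (array([825.07085656, 135.81545195, 197.43018143]), np.float64(2.8594793669040133))
pillarL (array([888.06040577, 293.11439828, 277.05087774]), np.float64(2.170172911150874))
pillarR (array([869.29785053,  17.61582354, 276.72320176]), np.float64(3.8859219799486464))
tip (array([782.27581632,  46.16566327,  71.29651114]), np.float64(0.6546864496777448))
handle mid (array([679.23957047,  94.12355599, 260.84336898]), np.float64(0.6366399684269832))
269
[290.25305072 187.51922415] [291.94062268 169.20309569]
```

The rack is well behind (x > 825). The handle triangulates to (679,94,261), which agrees with the model, so I'll go above it.

>>> {"op": "send_rows", "data": {"targets": [{"delta_pos":[-2.5,3,0],"turn":0,"grip":0.05},{"delta_pos":[-5,6,0],"turn":0,"grip":0.05},{"delta_pos":[-7.5,9,0],"turn":0,"grip":0.05},{"delta_pos":[-10,12,0],"turn":0,"grip":0.05},{"delta_pos":[-12.5,15,0],"turn":0,"grip":0.05},{"delta_pos":[-14.5,17.5,0],"turn":0,"grip":0.05},{"delta_pos":[-15.2,18.4,0],"turn":0,"grip":0.05},{"delta_pos":[-15.2,18.4,0],"turn":0,"grip":0.05},{"delta_pos":[-15.2,18.4,0],"turn":0,"grip":0.05},{"delta_pos":[-15.2,18.4,0],"turn":0,"grip":0.05}]}}

```text
time_s: 14.4
tool_pos: [679.1, 94.4, 455.4]
ee_rot: [-2.277, -2.144, 0.007]
ft_force: [-0.5, 1.1, -0.0]
opening: 45.3
```

Run:
```python
from h import *
move((678,94.5,261),np.pi/2-.0575)
print(np.round(get_state()["qpos"],2))
```

```text
t 14.4 hp [677.1  95.5 300.7] phi 1.511 zaxis [-0.013  0.007 -1.   ] -> delta cm [-0.12  0.15  3.97] turn -0.1 F [-0.5  1.1 -0. ] open 45.3
[0.05 0.4  0.89 0.01 1.86 0.12]
```

>>> {"op": "send_rows", "data": {"targets": [{"delta_pos":[-0.1,0.15,1],"turn":0,"grip":0.05},{"delta_pos":[-0.1,0.15,2],"turn":0,"grip":0.05},{"delta_pos":[-0.1,0.15,3],"turn":0,"grip":0.05},{"delta_pos":[-0.1,0.15,3.9],"turn":0,"grip":0.05},{"delta_pos":[-0.1,0.15,3.9],"turn":0,"grip":0.05},{"delta_pos":[-0.1,0.15,3.9],"turn":0,"grip":-0.5},{"delta_pos":[-0.1,0.15,3.9],"turn":0,"grip":-1},{"delta_pos":[-0.1,0.15,3.9],"turn":0,"grip":-1},{"delta_pos":[-0.1,0.15,3.9],"turn":0,"grip":-1},{"delta_pos":[-0.1,0.15,3.9],"turn":0,"grip":-1},{"delta_pos":[-0.1,0.15,3.9],"turn":0,"grip":-1}]}}

```text
time_s: 15.32
tool_pos: [680.2, 93.5, 417.0]
ee_rot: [-2.278, -2.145, 0.005]
ft_force: [2.7, 1.7, -0.2]
opening: 16.1
```

```bash
cat >> h.py <<'E'
def arc(a,b,n,xo=0):
    """deltas (cm) along lever arc from the lever angle a to b, relative to the hold point now"""
    s=get_state();M=R.from_rotvec(s["ee_rot"]).as_matrix();hp=s["tool_pos"]+M[:,2]*hold_point_z
    psi=-.0575;X=np.array([np.cos(psi),np.sin(psi),0])
    P=lambda q:np.array([525.5,103.6,0])+X*(115-185*np.sin(q-.2016))+[0,0,80+185*np.cos(q-.2016)]
    d=(hp-[525.5,103.6,0])@X-115; print("hp",np.round(hp,1),"angle now",round(np.arctan2(-d,hp[2]-80)+.2016,3),"r",round(np.hypot(d,hp[2]-80),1),"F",s["ft_force"].round(1),"open",round(s["opening"],1),s["time_s"])
    for q in np.linspace(a,b,n+1)[1:]: print(round(q,2),np.round(M.T@(P(q)-P(a))/10,2).tolist())
E
python3 - <<'E'
from h import *
arc(0,0.8,8)
E
```

```text
hp [678.6  94.7 262.3] angle now -0.006 r 186.3 F [ 2.7  1.7 -0.2] open 16.1 15.3167
0.1 [-0.0, -1.83, -0.26]
0.2 [-0.01, -3.68, -0.33]
0.3 [-0.01, -5.52, -0.22]
0.4 [-0.02, -7.35, 0.07]
0.5 [-0.02, -9.14, 0.55]
0.6 [-0.03, -10.87, 1.2]
0.7 [-0.04, -12.53, 2.02]
0.8 [-0.05, -14.09, 3.0]
```

The grip on the bar holds at 16 mm opening, and the model says angle -0.006 and radius 186, as expected. I'll swing the first half.

>>> {"op": "send_rows", "data": {"targets": [{"delta_pos":[0,-0.9,-0.15],"turn":0,"grip":-1},{"delta_pos":[0,-1.83,-0.26],"turn":0,"grip":-1},{"delta_pos":[0,-2.76,-0.3],"turn":0,"grip":-1},{"delta_pos":[0,-3.68,-0.33],"turn":0,"grip":-1},{"delta_pos":[0,-5.52,-0.22],"turn":0,"grip":-1},{"delta_pos":[0,-7.35,0.07],"turn":0,"grip":-1},{"delta_pos":[0,-9.14,0.55],"turn":0,"grip":-1},{"delta_pos":[0,-10.87,1.2],"turn":0,"grip":-1},{"delta_pos":[0,-12.53,2.02],"turn":0,"grip":-1},{"delta_pos":[0,-14.09,3.0],"turn":0,"grip":-1},{"delta_pos":[0,-14.09,3.0],"turn":0,"grip":-1},{"delta_pos":[0,-14.09,3.0],"turn":0,"grip":-1}]}}

```text
time_s: 16.32
tool_pos: [538.6, 102.0, 393.3]
ee_rot: [-2.282, -2.149, -0.005]
ft_force: [0.1, -0.1, 10.0]
opening: 16.3
```

Run:
```python
from h import *
arc(0.8,1.5,7)
```

```text
hp [538.2 103.1 238.6] angle now 0.774 r 188.7 F [ 0.1 -0.1 10. ] open 16.3 16.3167
0.9 [-0.01, -1.47, 1.12]
1.0 [-0.02, -2.82, 2.38]
1.1 [-0.04, -4.04, 3.77]
1.2 [-0.05, -5.11, 5.28]
1.3 [-0.06, -6.03, 6.88]
1.4 [-0.08, -6.79, 8.57]
1.5 [-0.09, -7.37, 10.33]
```

>>> {"op": "send_rows", "data": {"targets": [{"delta_pos":[0,-0.9,0.9],"turn":0,"grip":-1},{"delta_pos":[0,-1.7,1.6],"turn":0,"grip":-1},{"delta_pos":[0,-2.4,2.2],"turn":0,"grip":-1},{"delta_pos":[0,-3.1,2.9],"turn":0,"grip":-1},{"delta_pos":[0,-4.3,4.2],"turn":0,"grip":-1},{"delta_pos":[-0.05,-5.4,5.7],"turn":0,"grip":-1},{"delta_pos":[-0.05,-6.2,7.3],"turn":0,"grip":-1},{"delta_pos":[-0.08,-7.0,9.0],"turn":0,"grip":-1},{"delta_pos":[-0.09,-7.6,10.8],"turn":0,"grip":-1},{"delta_pos":[-0.09,-7.6,10.8],"turn":0,"grip":-1},{"delta_pos":[-0.09,-7.6,10.8],"turn":0,"grip":-1}]}}

```text
time_s: 17.23
tool_pos: [463.7, 106.3, 288.4]
ee_rot: [-2.287, -2.153, -0.016]
ft_force: [3.9, -0.3, 6.8]
opening: 15.5
```

Run:
```python
from h import *
arc(1.5,1.64,7)
```

```text
hp [464.8 107.5 133.7] angle now 1.476 r 183.8 F [ 3.9 -0.3  6.8] open 15.5 17.2333
1.52 [-0.0, -0.1, 0.36]
1.54 [-0.01, -0.19, 0.72]
1.56 [-0.01, -0.27, 1.08]
1.58 [-0.01, -0.35, 1.44]
1.6 [-0.02, -0.42, 1.8]
1.62 [-0.02, -0.48, 2.17]
1.64 [-0.02, -0.54, 2.53]
```

>>> {"op": "send_rows", "data": {"targets": [{"delta_pos":[0,-0.1,0.5],"turn":0,"grip":-1},{"delta_pos":[0,-0.2,1.0],"turn":0,"grip":-1},{"delta_pos":[0,-0.3,1.4],"turn":0,"grip":-1},{"delta_pos":[0,-0.35,1.8],"turn":0,"grip":-1},{"delta_pos":[0,-0.4,2.2],"turn":0,"grip":-1},{"delta_pos":[0,-0.4,2.5],"turn":0,"grip":-1},{"delta_pos":[0,-0.4,2.5],"turn":0,"grip":-1},{"delta_pos":[0,-0.4,2.5],"turn":0,"grip":-1}]}}

```text
time_s: 17.9
tool_pos: [459.1, 106.7, 267.1]
ee_rot: [-2.286, -2.154, -0.015]
ft_force: [-10.7, -1.2, 15.8]
opening: 15.6
```

Run:
```python
from h import *
arc(1.6,1.64,2)
```

```text
hp [460.2 107.8 112.4] angle now 1.595 r 183.4 F [-10.7  -1.2  15.8] open 15.6 17.9
1.62 [-0.0, -0.06, 0.36]
1.64 [-0.01, -0.12, 0.73]
```

>>> {"op": "send_rows", "data": {"targets": [{"delta_pos":[0,-0.2,0.3],"turn":0,"grip":-1},{"delta_pos":[0,-0.2,0.6],"turn":0,"grip":-1},{"delta_pos":[0,-0.2,0.8],"turn":0,"grip":-1},{"delta_pos":[0,-0.2,0.8],"turn":0,"grip":-1},{"delta_pos":[0,-0.2,0.8],"turn":0,"grip":-1}]}}

```text
time_s: 18.32
tool_pos: [457.9, 106.8, 266.6]
ee_rot: [2.283, 2.151, 0.023]
ft_force: [-10.8, -2.7, 26.9]
opening: 16.1
```

Run:
```python
from h import *
arc(1.6,1.64,2)
```

```text
hp [460.1 107.8 111.9] angle now 1.598 r 183.4 F [-10.8  -2.7  26.9] open 16.1 18.3167
1.62 [-0.0, -0.06, 0.36]
1.64 [-0.01, -0.12, 0.73]
```

>>> {"op": "send_rows", "data": {"targets": [{"delta_pos":[0,-0.2,0.9],"turn":0,"grip":-1},{"delta_pos":[0,-0.2,1.0],"turn":0,"grip":-1},{"delta_pos":[0,-0.2,1.0],"turn":0,"grip":-1},{"delta_pos":[0,-0.2,1.0],"turn":0,"grip":-1}]}}

```text
time_s: 18.65
tool_pos: [456.7, 106.9, 266.4]
ee_rot: [2.278, 2.148, 0.032]
ft_force: [-17.4, -3.0, 38.4]
opening: 16.0
```

Run:
```python
from h import *
arc(1.6,1.64,1)
im,c=cam("scene")
a=cv2.resize(im[165:285,255:375],(500,500),interpolation=cv2.INTER_CUBIC)
b=cv2.resize(im[160:215,270:303],(300,500),interpolation=cv2.INTER_CUBIC)
cv2.imwrite("pics/f.png",np.hstack([a,b]))
print((proj(c,(639.9,246.4,110))-[255,165])*500/120,(proj(c,(639.9,246.4,110))-[270,160])*500/55)
```

```text
hp [460.1 107.8 111.8] angle now 1.598 r 183.3 F [-17.4  -3.   38.4] open 16.0 18.65
1.64 [-0.01, -0.13, 0.73]
[146.88771133  93.83010062] [184.11864291 250.17476498]
```

View pics/f.png

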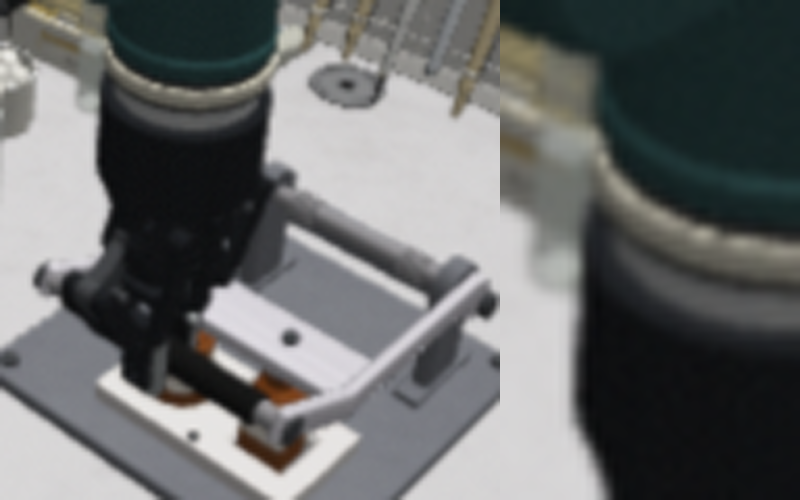

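>>> {"op": "send_rows", "data": {"targets": [{"delta_pos":[0,-0.3,0.8],"turn":0,"grip":-1},{"delta_pos":[0,-0.3,0.7],"turn":0,"grip":-1},{"delta_pos":[0,-0.3,0.7],"turn":0,"grip":-1},{"delta_pos":[0,-0.3,0.7],"turn":0,"grip":-1}]}}

```text
time_s: 19.03
tool_pos: [455.1, 106.9, 266.6]
ee_rot: [2.273, 2.143, 0.042]
ft_force: [-8.2, -1.9, 24.5]
opening: 15.9
```

Run:
```python
from h import *
import pickle
arc(1.6,1.64,1)
im,c,t,ct=pickle.load(open("m8.pkl","rb"));s0=pickle.load(open("scene0.pkl","rb"))[0]
d=cv2.absdiff(im,s0).sum(2);r=d[155:205,275:315]
n,l,st,ce=cv2.connectedComponentsWithStats((r>50).astype(np.uint8))
for i in range(1,n):
    if st[i,4]>8: print(st[i,:5]+np.array([275,155,0,0,0]),ce[i]+[275,155])
psi=-.0575;X=np.array([np.cos(psi),np.sin(psi),0]);Y=np.array([-X[1],X[0],0]);pv=np.array([525.5,103.6,137])+106*X+112*Y
for th in(0,.9,1.25):
    e=np.cos(.63-th)*Y+np.array([0,0,np.sin(.63-th)])
    print(th,[np.round(proj(c,pv+a*X+b*e),1).tolist() for a,b in((-14,30),(-14,62),(14,62),(14,30))])
```

```text
hp [460.  107.8 111.9] angle now 1.597 r 183.5 F [-8.2 -1.9 24.5] open 15.9 19.0333
1.64 [-0.01, -0.14, 0.73]
[285 164  30  30 235] [301.07234043 176.4893617 ]
[284 184  17   7  51] [291.84313725 187.1372549 ]
0 [[292.1, 176.6], [284.5, 165.9], [291.8, 161.9], [299.3, 172.4]]
0.9 [[289.8, 184.6], [280.1, 182.6], [287.2, 178.5], [296.9, 180.4]]
1.25 [[290.9, 188.5], [282.4, 190.5], [289.5, 186.3], [298.0, 184.2]]
```

The new catch patch (columns 284-301, rows 184-190) matches the predicted fully-over pose at 1.25 (282-298, 184-190.5). The lever is at its hard stop with a 24 N push, so I'm handing in.

```bash
python3 -c "
from h import *
print(close_job())"
```

```text
the job is handed in; nothing more can be done
None
```

I stood both amber vials in their pockets, flipped the catch over, and pulled the lever down by its handle bar. I handed the job in at 19 s with the arm still gripping the bar and pushing down with about 24 N.

**Vials:** With the press still locked, the pictures showed both vials upright in their pockets. Each met the pocket floor at the expected height with only 2.5 to 3 N.

**Catch:** The fingers met a firm stop (10 to 12 N) near the expected height. The changed patch in the scene picture fits the predicted 1.25 rad position better than 0.9 rad. I compared numbers there and did not see it in a close-up.

**Lever and stoppers:** The lever reached about 1.60 rad and stayed there while I raised the push from 27 to 38 N, so I take the stoppers as fully home. The arm and lever hide them, so I did not see this directly.

**Mismatches:**
- When I gripped the square vial, the arm was about 10 mm off in x from the planned spot, so the vial may have slid slightly on the bench. It stayed upright.
- The wrist camera put the held vials 2 to 5 mm off where the arm's own position put them. I went by the arm, and both vials went in without force.

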